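# Plug the test gauge into the one-hand air coupler

### The arm

A 6-joint arm with a two-finger parallel gripper is mounted at the origin on the work surface. World frame = base frame: x ahead of the robot, y to its left, z up, the work surface at z = 0. Lengths are in m, angles in rad, forces in N, time in s.
With the tool pointing down it reaches from about 0.3 to 0.85 m from the base axis. Payload 4.2 kg.
Tool frame: the origin (TCP) lies between the finger pads; the fingertips stand 22 mm ahead of it and the grasp point (between the pads) lies 3 mm ahead of it; z points along the fingers, y is the line along which they close (so a half turn about z gives the same grasp; the last joint's range is limited). The gripper opens to 91 mm and grips with 3 to 60 N. Pads are 32 mm wide; open, the fingers measure 118 mm over their backs; the gripper's body (76 mm by 178 mm) begins 60 mm behind the grasp point.
Start: joints at [1.133, 0.32, 1.565, -0, 1.257, -0.02], TCP at [0.233, 0.526, 0.236] pointing down, gripper open.
Joint ranges: [-3.11, 3.11], [-0.84, 2.01], [0.21, 2.61], [-1.34, 4.49], [0.05, 2.63], [-2.56, 2.56]. Speed limits (rad/s): [2.57, 2.57, 3.14, 3.14, 3.14, 3.14].

### API

Orientations are given as a rotation vector (axis times angle).
In Python, from plant import manip, optics gives the robot as it stands.
- The arm moves only by the tool drive_tool, never from a script. Its argument "moves" is a list that holds one entry, the list of rows, each a list of 6 numbers: the shift along the tool's x, y, z in mm, then the turn, a rotation vector about the tool's x, y, z in rad. A call has exactly 5 rows; each row is the pose to reach, as a shift and turn from the pose commanded when the call began, along the tool's axes at that moment; what a row does not reach only later rows make up. A row lasts 1/8 s, in which the tool goes at most 62.5 mm and 10.7 degrees, less where a joint would pass 70% of its speed; a pose out of reach is approached as far as the arm can. A call with a gripper value outside its range is refused whole. "gripper" is the finger opening in mm, from 0 to 91.2, set as the call begins (left out, the last holds). The fingers move at their own pace and stop on an object; "grip_force" is the grip in N (left out, the last holds). Time passes only in rows, so rows that repeat a pose let the fingers close, or fill a call up. It gives the time, the measured TCP pose, the force, the opening and the grip force at its end, in the units of the state.
- manip.state(): the state, without advancing time (a new reading comes with each control period).
- optics.get_image(name): name is "side" or "top" or "wrist"; returns a dict with "img" (480x640x3 uint8, blue, green, red), "K" (3x3 intrinsics, pixels), "dist_coeffs" ([k1, k2, p1, p2, k3] as OpenCV has them; the pictures are not rectified), "pose" (4x4, takes a point from camera to world coordinates). Camera axes: x right, y down, z forward; pixel columns grow to the right and rows downward; lengths in m; the calibration is good to about 2 mm. A picture is of the moment at which its call begins. There is no depth.
- manip.hand_in(): hands the job in; it is judged then, once.
The state is a dict: "time": time; "q": joint angles; "joint_vel": joint speeds; "tau": joint torques, N m; "ee_pos": TCP position; "ee_rot": TCP orientation; "contact_force": force on the tool from outside, world axes, zero at the start; "moment": the same for the moment, N m; "gripper_width": opening from 0.0 (shut) to 1.0 (fully open); "grip_force": force on a finger pad.
Only numpy, scipy, OpenCV 4.12 (cv2) and the standard library are available. Lean on these libraries where they do the work, as an engineer would, in place of code of your own. Each camera call takes 0.05 s, during which the arm holds its last target. There are 200 camera calls.

### The job

Pull the sleeve of the air coupler back until it catches and stays back by itself, then gently push the pressure gauge's plug into the coupler until the sleeve springs forward and locks it. Let go and leave the gauge in the coupler; never force the plug, and leave the other things on the shelf where they are.

Things in the scene. Friction and masses are not known exactly. Their poses are not given: they have to be found in the camera images.
- coupler: air coupler on a fixed stand: grey foot, aluminium block 45 x 60 x 105 mm, and a round steel spigot reaching level out of its front, 80 mm above the shelf, with the sliding sleeve on it. Origin: on the shelf straight below the centre of the spigot's mouth. x: level into the coupler (mouth to block, which begins 72 mm behind the mouth), z up; its yaw is the direction of entry
- mouth (a point): centre of the coupler's open mouth, 80 mm above the shelf; axes as coupler. Bore 15 mm wide, its lead-in about 2 mm wider a side over the first 4 mm. While the sleeve is forward, pawls close the bore 14 to 22 mm behind the mouth and no plug goes in
- sleeve_grip (a point): middle of the sleeve's gripping part, on the coupler's axis; moves with the sleeve. The sleeve is a steel ring round the spigot: knurled, 32 mm in diameter, 30 mm long (15 mm either way from here), with a collar 38 mm in diameter and 6 mm long at its rear end (block side). Free all round
- sleeve (a joint): slide of the sleeve: 0 = forward (rest, locked), grows to 0.013 m pulled back along the coupler's x (away from the mouth), against a spring of 2.5 N at 0 to 4.5 N at the back stop. Pulled to the stop and let go it catches and stays at about 0.009; let go short of 0.011 it runs forward. When a plug comes home it springs forward to 0 by itself
- gauge: pressure gauge, loose, about 0.2 kg: round steel dial case 54 mm in diameter and 30 mm high, lying white dial up, then along +x an aluminium block, then a brass plug. Origin: underside of the dial case at its centre; x along the plug, z up through the dial. The plug's axis is 15 mm above the underside
- gauge_block (a point): centre of the gauge's aluminium block, 42 mm from the gauge's origin along its x, 15 mm above its underside; the block is 34 mm long, 24 mm wide (flat upright sides, to grip) and 30 mm high
- nose_tip (a point): front end of the plug, on its axis, 101 mm from the gauge's origin. Plug 42 mm long, 14 mm in diameter, groove 10 to 19 mm behind the tip. Sleeve caught back, it meets a spring poppet 12 to 21 mm inside the mouth; the push grows from 3 to about 9 N over 16 mm, then, tip 28 to 38 mm in (hidden, differs: feel for it), the sleeve snaps forward; the poppet's hard stop follows 3 mm later
- vial: bystander: small amber glass bottle, 32 mm in diameter, 62 mm high; origin under its centre
- adaptor: bystander: spare aluminium adaptor block 28 x 24 x 26 mm with a thick plain brass stub, 22 mm in diameter and 20 mm long, without dial or groove; origin under the block's centre
- jar: bystander: white plastic jar, 72 mm in diameter, 85 mm high; origin under its centre
- carton: bystander: white carton 75 x 150 x 45 mm; origin under its centre
- wrench: bystander: open-ended wrench lying flat; origin on its underside

How it is judged:
On the way, in this order (a step that is already met when the one before it is completed fails the run):
1. the sleeve is pulled back and stays back with the fingers off it (value of joint sleeve above 0.006 m and contact force between the fingers and sleeve below 0.1 N), for 0.3 s.
2. the plug is home in the coupler and the sleeve has sprung forward over it (x of nose_tip in the frame of mouth above 0.026 m and value of joint sleeve below 0.003 m), for 0.2 s.
At the end, for the whole second after the job is handed in: The plug's tip is 26 to 43 mm inside the coupler's mouth, its axis within 0.12 rad of the coupler's; the sleeve is forward (within 3 mm of its rest) and so locks the plug; the gauge is released and at rest (all of step 2 and x of nose_tip in the frame of mouth below 0.043 m and angle between the x axis of gauge and the x axis of coupler, either way round below 0.12 rad and linear speed of gauge below 0.02 m/s and contact force between the fingers and gauge below 0.1 N); the robot touches nothing.
It fails at once if the held gauge is forced against the coupler's rim or bore with more than 40 N (contact force between gauge and coupler above 40 N and contact force between the fingers and gauge above 5 N).
It fails at once if the plug is forced on past the lock: it presses on the poppet inside the coupler with more than 25 N (contact force between gauge and poppet above 25 N).
It fails at once if one of the other things on the shelf is moved by more than 30 mm (distance of any of vial, adaptor, jar, carton, wrench from where it was at the start of the episode above 0.03 m).
It also fails if it takes over 72 s, if anything falls off the work surface, if the arm or the gripper's body presses on something with over 40 N, if the wrist force passes 120 N, or if a joint passes its speed limit or range.

## Working session

There is one attempt and no reset: what is moved stays moved. The work goes in short steps, Python scripts to look and compute and a tool call to move; the robot and the scene stay as the last step left them, time stands still between calls to the robot, and variables do not carry over. Pictures are saved under pics/ and viewed, at most 12 in all, crops included, and the job is handed in when it is done.

Besides the shell and the picture viewer there is one more tool, called after ">>>" as name(argument=value, ...), one argument or row to a line, values as JSON. drive_tool: Moves the arm, as the interface text tells. Its arguments: {"type":"object","properties":{"moves":{"type":"array","items":{"type":"array","items":{"type":"array","items":{"type":"number"}}}},"gripper":{"type":"number"},"grip_force":{"type":"number"}},"required":["moves"]}

```bash
mkdir -p pics; python3 - <<'E'
from plant import manip, optics
import cv2, pickle
d={}
for n in ("side","top","wrist"):
    c=optics.get_image(n); d[n]=c; cv2.imwrite(f"pics/{n}0.png",c["img"])
    print(n,c["pose"][:3].round(3).tolist(),c["K"].round(1).tolist(),c["dist_coeffs"])
pickle.dump(d,open("d0.pkl","wb"))
s=manip.state();print({k:s[k] for k in("time","ee_pos","ee_rot","gripper_width","contact_force")})
E
```

```text
side [[0.877, -0.25, 0.411, 0.125], [-0.48, -0.409, 0.776, -0.918], [-0.026, -0.878, -0.478, 0.646]] [[559.2, 0.0, 324.5], [0.0, 559.2, 237.8], [0.0, 0.0, 1.0]] [-0.07441646  0.          0.          0.          0.        ]
top [[-0.012, -0.983, 0.182, 0.42], [-1.0, 0.016, 0.018, 0.008], [-0.02, -0.182, -0.983, 1.221]] [[476.4, 0.0, 315.2], [0.0, 476.4, 229.7], [0.0, 0.0, 1.0]] [-0.05293877  0.          0.          0.          0.        ]
wrist [[0.405, 0.883, 0.236, 0.167], [0.914, -0.391, -0.106, 0.556], [-0.002, 0.259, -0.966, 0.384]] [[345.7, 0.0, 322.5], [0.0, 345.7, 238.5], [0.0, 0.0, 1.0]] [-0.01831322  0.          0.          0.          0.        ]
{'time': 0.15, 'ee_pos': array([0.23315841, 0.5252364 , 0.23532746]), 'ee_rot': array([-6.51421657e-01, -3.07300094e+00,  2.04840742e-03]), 'gripper_width': 1.0002440369165708, 'contact_force': array([ 0.30615771, -0.02843985, -0.77533639])}
```

View pics/top0.png

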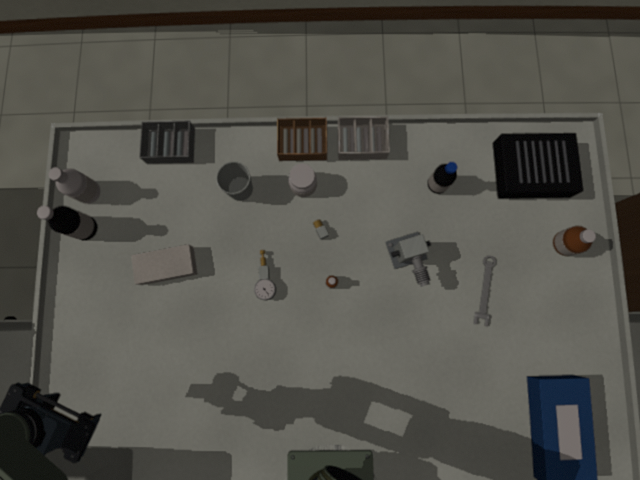

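View pics/side0.png

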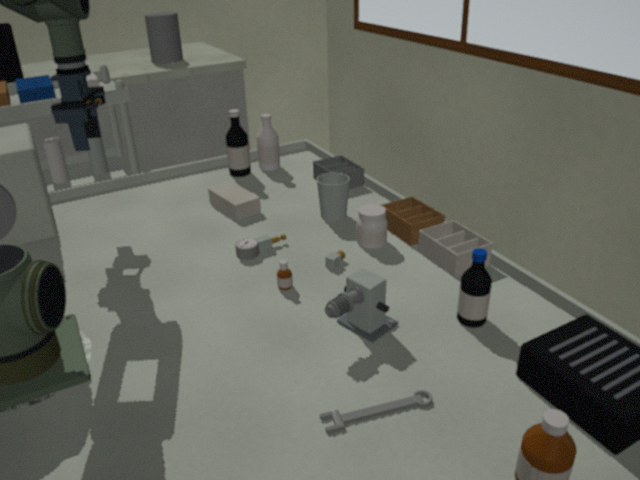

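The top view shows the gauge dial at (265,290) with its plug toward (263,252). The coupler block is at (410,248) with its spigot pointing to (424,283), the vial is at (332,282), and the wrench is at (485,290). The side view shows the spigot mouth near (332,310) and the gauge at (247,248)–(285,238).

```bash
cat > h.py <<'E'
import numpy as np, cv2
from plant import manip, optics
from scipy.spatial.transform import Rotation as R
def ray(c,px):
    p=cv2.undistortPoints(np.array([[px]],float),c["K"],c["dist_coeffs"])[0,0]
    return c["pose"][:3,3], c["pose"][:3,:3]@np.r_[p,1]
def plane(c,px,z):
    o,d=ray(c,px); return o+d*(z-o[2])/d[2]
def tri(c1,p1,c2,p2):
    A=np.zeros((3,3));b=np.zeros(3);rs=[ray(c1,p1),ray(c2,p2)]
    for o,d in rs:
        d=d/np.linalg.norm(d);P=np.eye(3)-np.outer(d,d);A+=P;b+=P@o
    x=np.linalg.solve(A,b);return x,[np.linalg.norm(np.cross(x-o,d/np.linalg.norm(d))) for o,d in rs]
def proj(c,X):
    Ti=np.linalg.inv(c["pose"]);return cv2.projectPoints(np.array(X,float).reshape(-1,1,3),cv2.Rodrigues(Ti[:3,:3])[0],Ti[:3,3],c["K"],c["dist_coeffs"])[0][:,0]
def crop(c,x,y,w,h,s):return cv2.resize(c["img"][y:y+h,x:x+w],None,fx=s,fy=s,interpolation=cv2.INTER_CUBIC)
E
python3 - <<'E'
from h import *
import pickle
d=pickle.load(open("d0.pkl","rb"));t,s=d["top"],d["side"]
a=np.hstack([crop(t,380,220,65,80,5),crop(t,240,235,65,80,5)])
b=np.hstack([crop(s,315,262,90,40*2,4)[:,:325],crop(s,230,225,65,64,5)])
a=np.hstack([crop(t,380,225,80,70,5),crop(t,235,240,80,70,5)])
b=np.hstack([crop(s,315,265,80,70,5-2+2)[:250*2],crop(s,225,225,80,70,5)])
cv2.imwrite("pics/z0.png",cv2.resize(cv2.convertScaleAbs(np.vstack([a,b]),alpha=1.5),None,fx=.85,fy=.85))
print(plane(t,(265,290),.03),plane(t,(263.5,252),.015),plane(t,(424,283),.08),plane(t,(332,282),.06),plane(t,(320,228),.02),plane(t,(485,290),0))
E
```

```text
[0.4895524  0.15607446 0.03      ] [0.5872554  0.16237626 0.015     ] [ 0.49783927 -0.22959255  0.08      ] [ 0.50503232 -0.01071614  0.06      ] [0.64649656 0.01686018 0.02      ] [ 0.4828284 -0.4011455  0.       ]
```

View pics/z0.png

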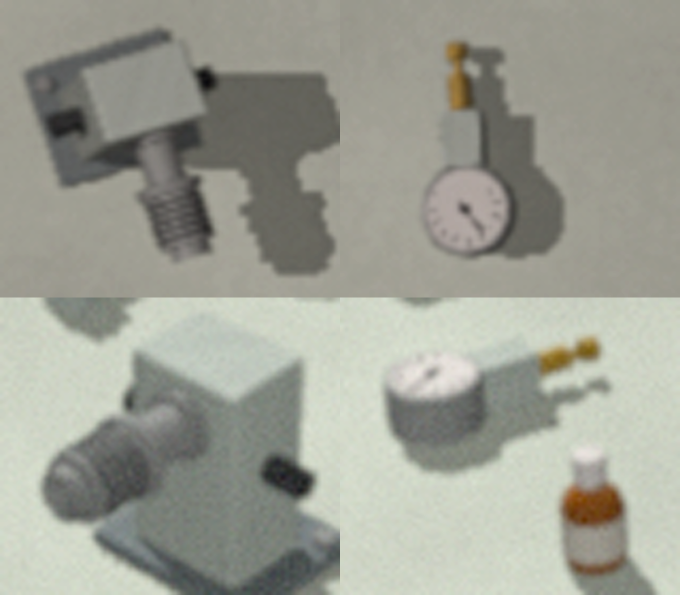

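The zoom puts the coupler mouth at about (424,285) in the top view, with the axis running to the block at (416,258). The gauge lies with its dial at (344.5,289) in the crop and its plug pointing away from the robot. I'll fly over the gauge for a close look with the wrist camera.

```bash
cat >> h.py <<'E'
def plan(pos,yaw,n=1,rot=None):
    """tool down, tool x at world yaw; print end shift mm / turn of each of n calls"""
    s=manip.state();p=np.array(s["ee_pos"]);R0=R.from_rotvec(s["ee_rot"])
    Rt=R.from_matrix([[np.cos(yaw),np.sin(yaw),0],[np.sin(yaw),-np.cos(yaw),0],[0,0,-1]])
    w=(R0.inv()*Rt).as_rotvec();dp=(np.array(pos)-p)/n
    print("t",s["time"],"pos",p.round(4),"F",np.round(s["contact_force"],1))
    for k in range(n):
        Rk=R0*R.from_rotvec(w*k/n)
        print("call",k,"shift",(Rk.inv().apply(dp)*1000).round(1),"turn",(w/n).round(3))
E
python3 -c "
from h import *
import pickle
d=pickle.load(open('d0.pkl','rb'));t=d['top']
f=lambda x,y:(380+x/4.25,225+y/4.25)
a=plane(t,f(188,250),.095);b=plane(t,f(153,142),.09);print(a,b,np.arctan2(*(b-a)[1::-1]))
plan((.53,.16,.236),.06,3)"
```

```text
[ 0.49487662 -0.22692728  0.095     ] [ 0.55587894 -0.21144632  0.09      ] 0.2485300316834477
t 0.15 pos [0.2332 0.5252 0.2353] F [ 0.3 -0.  -0.8]
call 0 shift [-1.398e+02 -7.110e+01 -1.000e-01] turn [-0.     0.001  0.888]
call 1 shift [-143.4   63.6   -0.2] turn [-0.     0.001  0.888]
call 2 shift [-41.2 151.4  -0.3] turn [-0.     0.001  0.888]
```

>>> drive_tool(
  moves=[
    [[-28, -14, 0, 0, 0, 0.178], [-56, -28, 0, 0, 0, 0.355], [-84, -43, 0, 0, 0, 0.533], [-112, -57, 0, 0, 0, 0.71], [-140, -71, 0, 0, 0, 0.888]],
  ],
)

```text
time: 0.78
ee_pos: [0.3329, 0.4029, 0.2357]
ee_rot: [-1.916, -2.49, 0.001]
contact_force: [-0.3, 0.4, -0.4]
gripper_width: 1.0
grip_force: 0.0
```

>>> drive_tool(
  moves=[
    [[-29, 13, 0, 0, 0, 0.178], [-57, 25, 0, 0, 0, 0.355], [-86, 38, 0, 0, 0, 0.533], [-115, 51, 0, 0, 0, 0.71], [-143, 64, 0, 0, 0, 0.888]],
  ],
)

```text
time: 1.4
ee_pos: [0.4321, 0.2816, 0.2357]
ee_rot: [-2.8, -1.425, 0.001]
contact_force: [-0.3, 0.2, -0.2]
gripper_width: 0.999
grip_force: 0.0
```

>>> drive_tool(
  moves=[
    [[-8, 30, 0, 0, 0, 0.178], [-16, 60, 0, 0, 0, 0.355], [-25, 91, 0, 0, 0, 0.533], [-33, 121, 0, 0, 0, 0.71], [-41, 151, 0, 0, 0, 0.888]],
  ],
)

```text
time: 2.02
ee_pos: [0.5308, 0.1603, 0.2357]
ee_rot: [3.14, 0.085, -0.001]
contact_force: [0.5, 0.3, -0.6]
gripper_width: 1.0
grip_force: 0.0
```

```bash
python3 -c "
from h import *
import pickle
c=optics.get_image('wrist');pickle.dump(c,open('w1.pkl','wb'));cv2.imwrite('pics/w1.png',c['img'])
print(manip.state()['q'])
plan((.53,-.22,.236),.25,2)"
```

```text
[ 0.26842357  0.28944781  1.60950886 -0.00323123  1.24145146  1.79243075]
t 2.075 pos [0.5332 0.1576 0.2356] F [ 1.  -2.6  0.3]
call 0 shift [-10.6 188.5   0.3] turn [ 0.001 -0.001 -0.101]
call 1 shift [-29.6 186.5   0. ] turn [ 0.001 -0.001 -0.101]
```

View pics/w1.png

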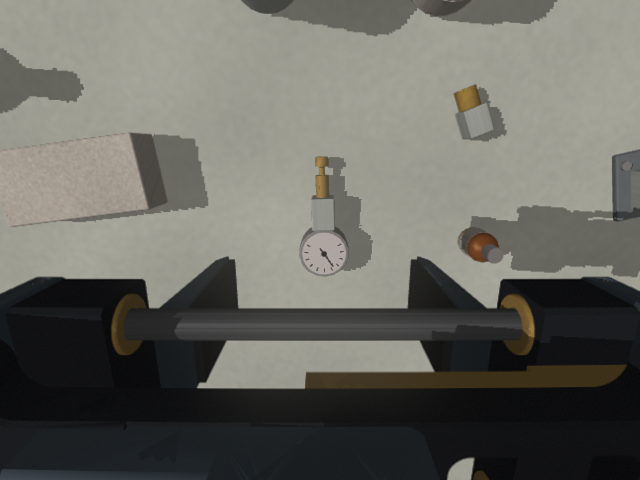

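The wrist view shows the gauge clearly: dial at (324,252), block at (322,213), plug tip at (321,156). Next I'll measure it and move over the coupler.

```bash
python3 -c "
from h import *
import pickle
c=pickle.load(open('w1.pkl','rb'));im=c['img']
hsv=cv2.cvtColor(im,cv2.COLOR_BGR2HSV)
m=cv2.inRange(hsv,(10,100,60),(30,255,255));m[:,:290]=0;m[:,360:]=0;m[:140]=0;m[215:]=0
ys,xs=np.where(m>0);print(xs.min(),xs.max(),ys.min(),ys.max())
row=[xs[ys==y].mean() for y in (ys.min()+2,ys.max()-3)];print(row)
P=[plane(c,(row[0],ys.min()),.019),plane(c,(row[1],ys.max()-3),.019)];print(P)
w=((im.max(2).astype(int)-im.min(2)<40)&(im.min(2)>150)).astype(np.uint8);w[:,:295]=0;w[:,352:]=0;w[:225]=0;w[280:]=0
M=cv2.moments(w,True);q=(M['m10']/M['m00'],M['m01']/M['m00']);D=plane(c,q,.03);print(q,M['m00'],D)
T=P[0];print('yaw dial->tip',np.arctan2(T[1]-D[1],T[0]-D[0]),np.hypot(*(T-D)[:2]))
"
```

```text
315 327 157 197
[np.float64(320.5), np.float64(321.5)]
[array([0.59264684, 0.16618792, 0.019     ]), array([0.55461055, 0.16312387, 0.019     ])]
(318.53960659223816, 254.69537480063795) 1881.0 [0.49076978 0.16286828 0.03      ]
yaw dial->tip 0.03257323375872266 0.10193113163243207
```

>>> drive_tool(
  moves=[
    [[-2, 38, 0, 0, 0, -0.02], [-4, 76, 0, 0, 0, -0.04], [-6, 114, 0, 0, 0, -0.06], [-8, 152, 0, 0, 0, -0.08], [-11, 188, 0, 0, 0, -0.1]],
  ],
)

```text
time: 2.7
ee_pos: [0.5304, -0.0283, 0.2357]
ee_rot: [-3.131, -0.253, 0.001]
contact_force: [-0.3, 0.4, -0.5]
gripper_width: 0.999
grip_force: 0.0
```

>>> drive_tool(
  moves=[
    [[-10, 50, 0, 0, 0, -0.03], [-18, 95, 0, 0, 0, -0.06], [-25, 140, 0, 0, 0, -0.08], [-30, 186, 0, 0, 0, -0.1], [-30, 186, 0, 0, 0, -0.1]],
  ],
)

```text
time: 3.32
ee_pos: [0.5304, -0.2181, 0.2353]
ee_rot: [3.116, 0.402, -0.001]
contact_force: [-0.1, 0.8, -1.1]
gripper_width: 1.0
grip_force: 0.0
```

```bash
python3 -c "
from h import *
import pickle
c=optics.get_image('wrist');pickle.dump(c,open('w2.pkl','wb'));cv2.imwrite('pics/w2.png',c['img'])
plan((.53,-.22,.236),.25,1)"
```

```text
t 3.375 pos [ 0.5303 -0.2164  0.2353] F [ 0.2 -0.2  0.3]
call 0 shift [-1.2  3.5 -0.7] turn [-0.001  0.001  0.008]
```

View pics/w2.png

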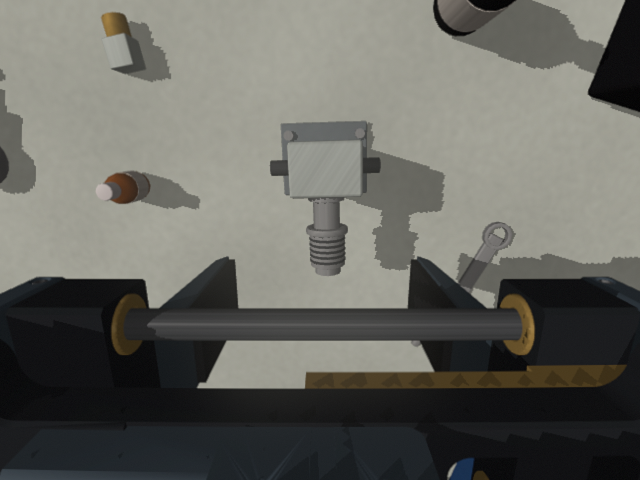

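The wrist view of the coupler shows the mouth end at about (327,273), the sleeve in rows 235–262, the collar at about (327,229), and the block's front edge at row 197. The axis is nearly vertical in the image.

```bash
python3 -c "
from h import *
import pickle
c=pickle.load(open('w2.pkl','rb'));im=c['img']
g=cv2.GaussianBlur(cv2.cvtColor(im,cv2.COLOR_BGR2GRAY),(3,3),0).astype(int)
bg=g[250,360];lab=cv2.cvtColor(im,cv2.COLOR_BGR2LAB).astype(int)
C=[]
for y in range(202,280,4):
    d=np.abs(np.diff(g[y]));l=295+d[295:325].argmax();r=328+d[328:358].argmax();C.append((y,(l+r)/2+.5))
    print(y,l,r,end=' | ')
C=[(x,y) for y,x in C if y<272]
P=np.array([plane(c,p,.08) for p in C])
k=np.polyfit(P[:,0],P[:,1],1);res=P[:,1]-np.polyval(k,P[:,0]);print();print('yaw',np.arctan(k[0]),'res mm',(res*1000).round(1))
# column profile of rows
print(g[190:282,327].tolist())
for n,y,z in (('mouth rim top',273,.09),('collar top',229,.099),('front sleeve',265,.096),('block top front',197,.105)):print(n,plane(c,(327,y),z))
w=pickle.load(open('w1.pkl','rb'));D=plane(w,(324,252),.03);print('dial',D)
"
```

```text
202 312 339 | 206 312 339 | 210 312 339 | 214 312 339 | 218 312 339 | 222 312 339 | 226 306 346 | 230 305 347 | 234 306 344 | 238 308 344 | 242 308 344 | 246 309 344 | 250 309 344 | 254 309 344 | 258 309 345 | 262 310 344 | 266 311 341 | 270 314 340 | 274 316 338 | 278 306 328 | 
yaw 0.2818600543318797 res mm [-0.2 -0.1 -0.1  0.   0.1  0.2 -0.2 -0.1  0.9  0.1  0.2 -0.2 -0.1 -0.1
 -0.5 -0.4  0.7 -0.2]
[150, 150, 150, 149, 146, 135, 114, 99, 106, 114, 115, 114, 113, 114, 115, 115, 115, 115, 115, 115, 116, 116, 116, 116, 116, 116, 116, 116, 116, 117, 117, 117, 116, 117, 117, 117, 117, 117, 114, 103, 97, 106, 117, 119, 116, 112, 107, 108, 115, 118, 103, 77, 70, 89, 111, 110, 89, 70, 78, 104, 116, 104, 78, 69, 86, 107, 107, 86, 70, 80, 105, 112, 95, 74, 73, 93, 110, 114, 112, 112, 116, 119, 120, 120, 120, 129, 147, 158, 161, 161, 160, 160]
mouth rim top [ 0.49472594 -0.23122746  0.09      ]
collar top [ 0.53628011 -0.22004686  0.099     ]
front sleeve [ 0.50413765 -0.22864158  0.096     ]
block top front [ 0.56335736 -0.21276102  0.105     ]
dial [0.49411063 0.15718028 0.03      ]
```

```bash
python3 -c "
from h import *
plan((.5165,-.2246,.083),.282,1)"
```

```text
t 3.375 pos [ 0.5303 -0.2164  0.2353] F [ 0.2 -0.2  0.3]
call 0 shift [-15.3   4.6 152.3] turn [-0.001  0.001 -0.024]
```

>>> drive_tool(
  moves=[
    [[-15, 4.6, 20, 0, 0, -0.024], [-15.3, 4.6, 65, 0, 0, -0.024], [-15.3, 4.6, 110, 0, 0, -0.024], [-15.3, 4.6, 145, 0, 0, -0.024], [-15.3, 4.6, 152, 0, 0, -0.024]],
  ],
)

```text
time: 4.0
ee_pos: [0.5155, -0.2218, 0.0818]
ee_rot: [-3.106, -0.446, 0.007]
contact_force: [-0.7, 0.6, 0.8]
gripper_width: 1.001
grip_force: 0.0
```

```bash
python3 -c "
from h import *
import pickle
c=optics.get_image('wrist');cv2.imwrite('pics/w3.png',c['img'])
plan((.5165,-.2246,.083),.282,1)"
```

```text
t 4.05 pos [ 0.5163 -0.2224  0.0825] F [ 0.2 -0.4  0.1]
call 0 shift [-0.4  2.2 -0.5] turn [-0.003  0.002  0.003]
```

View pics/w3.png

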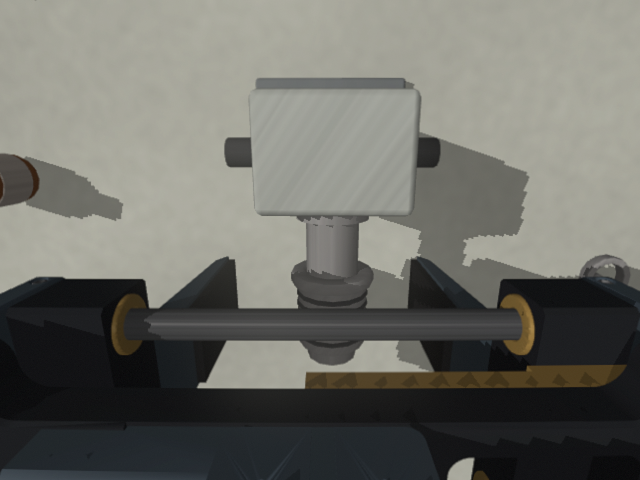

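The fingers straddle the sleeve, whose axis is at column 332 against a gripper centre of 323. I'll shift 2 mm to centre and close.

>>> drive_tool(
  moves=[
    [[0, 2.3, 0, 0, 0, 0], [0, 2.3, 0, 0, 0, 0], [0, 2.3, 0, 0, 0, 0], [0, 2.3, 0, 0, 0, 0], [0, 2.3, 0, 0, 0, 0]],
  ],
  gripper=26,
  grip_force=20,
)

```text
time: 4.68
ee_pos: [0.5177, -0.2261, 0.0841]
ee_rot: [3.11, 0.444, 0.0]
contact_force: [-0.7, -0.3, -0.3]
gripper_width: 0.483
grip_force: 0.0
```

>>> drive_tool(
  moves=[
    [[0, 0, 0, 0, 0, 0], [0, 0, 0, 0, 0, 0], [0, 0, 0, 0, 0, 0], [0, 0, 0, 0, 0, 0], [0, 0, 0, 0, 0, 0]],
  ],
)

```text
time: 5.3
ee_pos: [0.5175, -0.2257, 0.0839]
ee_rot: [-3.109, -0.444, 0.0]
contact_force: [-0.7, 4.0, 2.6]
gripper_width: 0.395
grip_force: 20.0
```

>>> drive_tool(
  moves=[
    [[3, 0, 0, 0, 0, 0], [6, 0, 0, 0, 0, 0], [9, 0, 0, 0, 0, 0], [11, 0, 0, 0, 0, 0], [13, 0, 0, 0, 0, 0]],
  ],
  grip_force=25,
)

```text
time: 5.92
ee_pos: [0.5284, -0.2226, 0.0839]
ee_rot: [-3.109, -0.445, 0.006]
contact_force: [-6.4, 1.6, 5.6]
gripper_width: 0.39
grip_force: 25.0
```

>>> drive_tool(
  moves=[
    [[0.5, 0, 0, 0, 0, 0], [1, 0, 0, 0, 0, 0], [1.5, 0, 0, 0, 0, 0], [2, 0, 0, 0, 0, 0], [2, 0, 0, 0, 0, 0]],
  ],
)

```text
time: 6.55
ee_pos: [0.5301, -0.222, 0.0839]
ee_rot: [-3.109, -0.445, 0.007]
contact_force: [-5.4, 1.0, 5.6]
gripper_width: 0.386
grip_force: 25.0
```

>>> drive_tool(
  moves=[
    [[0.6, 0, 0, 0, 0, 0], [1.2, 0, 0, 0, 0, 0], [1.8, 0, 0, 0, 0, 0], [2.4, 0, 0, 0, 0, 0], [2.4, 0, 0, 0, 0, 0]],
  ],
)

```text
time: 7.18
ee_pos: [0.5303, -0.222, 0.0839]
ee_rot: [-3.109, -0.446, 0.014]
contact_force: [-12.4, -2.3, 9.5]
gripper_width: 0.392
grip_force: 25.0
```

That is the stop. Releasing.

>>> drive_tool(
  moves=[
    [[0, 0, 0, 0, 0, 0], [0, 0, 0, 0, 0, 0], [0, 0, 0, 0, 0, 0], [0, 0, 0, 0, 0, 0], [0, 0, 0, 0, 0, 0]],
  ],
  gripper=91,
)

```text
time: 7.8
ee_pos: [0.5345, -0.2212, 0.0838]
ee_rot: [-3.11, -0.445, -0.0]
contact_force: [0.4, 0.3, -0.2]
gripper_width: 0.907
grip_force: 0.0
```

>>> drive_tool(
  moves=[
    [[0, 0, -20, 0, 0, 0], [0, 0, -60, 0, 0, 0], [0, 0, -100, 0, 0, 0], [0, 0, -140, 0, 0, 0], [0, 0, -140, 0, 0, 0]],
  ],
)

```text
time: 8.43
ee_pos: [0.5361, -0.2219, 0.2276]
ee_rot: [3.106, 0.444, 0.011]
contact_force: [-0.5, -0.5, -0.1]
gripper_width: 0.998
grip_force: 0.0
```

```bash
python3 -c "
from h import *
import pickle
c=optics.get_image('wrist');pickle.dump(c,open('w4.pkl','wb'));im=c['img']
cv2.imwrite('pics/w4.png',crop(c,220,180,200,130,4))
print(proj(c,[(.4942,-.2305,.09),(.5634,-.2127,.105),(.5041,-.2286,.096)]))
plan((.5315,.1615,.2),.05,2)"
```

```text
[[318.18631669 282.32807217]
 [320.69805543 205.04711968]
 [319.20693483 274.04788499]]
t 8.475 pos [ 0.5349 -0.2214  0.2253] F [-0.4  0.4 -0.9]
call 0 shift [  52.  -184.3   12.4] turn [ 0.001 -0.001  0.117]
call 1 shift [  30.1 -189.1   12.5] turn [ 0.001 -0.001  0.117]
```

View pics/w4.png

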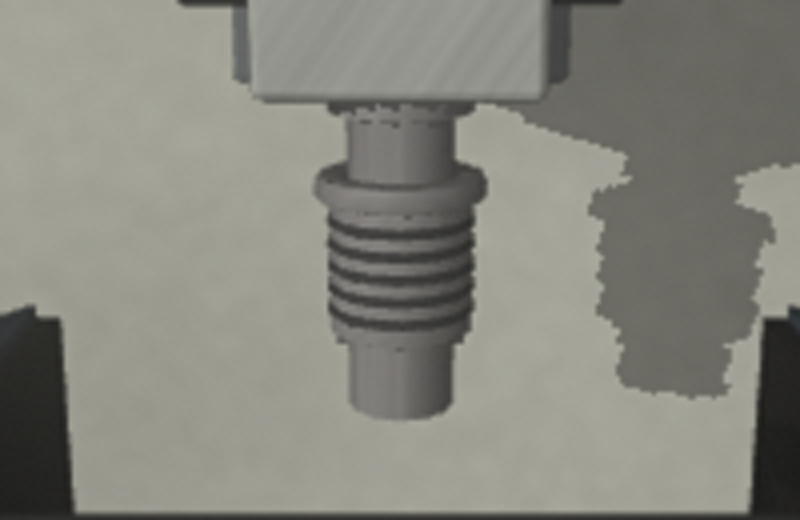

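The sleeve is caught back: more of the nose is exposed and the collar is nearer the block. Now to the gauge.

>>> drive_tool(
  moves=[
    [[10, -37, 2, 0, 0, 0.023], [20, -74, 5, 0, 0, 0.047], [30, -110, 7, 0, 0, 0.07], [41, -147, 10, 0, 0, 0.094], [52, -184, 12, 0, 0, 0.117]],
  ],
)

```text
time: 9.1
ee_pos: [0.5316, -0.0287, 0.21]
ee_rot: [-3.13, -0.26, 0.005]
contact_force: [0.8, 0.8, -0.5]
gripper_width: 1.0
grip_force: 0.0
```

>>> drive_tool(
  moves=[
    [[8, -50, 3, 0, 0, 0.02], [16, -100, 6, 0, 0, 0.04], [24, -150, 9, 0, 0, 0.06], [30, -189, 12, 0, 0, 0.08], [30, -189, 12, 0, 0, 0.08]],
  ],
)

```text
time: 9.72
ee_pos: [0.5298, 0.1634, 0.1979]
ee_rot: [3.138, 0.142, -0.006]
contact_force: [-0.1, 0.8, -0.1]
gripper_width: 0.999
grip_force: 0.0
```

>>> drive_tool(
  moves=[
    [[0, 0, 0, 0, 0, 0], [0, 0, 0, 0, 0, 0], [0, 0, 0, 0, 0, 0], [0, 0, 0, 0, 0, 0], [0, 0, 0, 0, 0, 0]],
  ],
)

```text
time: 10.35
ee_pos: [0.531, 0.161, 0.2001]
ee_rot: [-3.139, -0.136, -0.0]
contact_force: [-0.3, 0.4, 0.3]
gripper_width: 0.995
grip_force: 0.0
```

```bash
python3 -c "
from h import *
import pickle
c=pickle.load(open('w4.pkl','rb'));g=cv2.GaussianBlur(cv2.cvtColor(c['img'],cv2.COLOR_BGR2GRAY),(3,3),0).astype(int)
P=[]
for y in range(210,283,2):
    d=np.abs(np.diff(g[y]));l=290+d[290:318].argmax();r=324+d[324:350].argmax();P.append(plane(c,((l+r)/2+.5,y),.08))
P=np.array(P);k=np.polyfit(P[:,0],P[:,1],1);print('axis yaw',np.arctan(k[0]),'y at .5303,.5175:',np.polyval(k,[.5303,.5175]),np.abs(P[:,1]-np.polyval(k,P[:,0])).max())
print('mouth',plane(c,(320,284.5),.09))
c=optics.get_image('wrist');pickle.dump(c,open('w5.pkl','wb'));im=c['img'];hsv=cv2.cvtColor(im,cv2.COLOR_BGR2HSV)
pt=proj(c,[(.5926,.1662,.019),(.4941,.1572,.03),(.535,.161,.03)]);print(pt)
m=cv2.inRange(hsv,(10,100,60),(30,255,255));n,L,S,_=cv2.connectedComponentsWithStats(m);print([s.tolist() for s in S if 50<s[4]<5000])
cv2.imwrite('pics/w5.png',crop(c,220,130,200,150,4))
plan((.535,.161,.2),.09,1)"
```

```text
axis yaw 0.28076319665690225 y at .5303,.5175: [-0.22139413 -0.2250854 ] 0.0006476029980392317
mouth [ 0.49266723 -0.23261762  0.09      ]
[[323.21493378 158.68703569]
 [323.64521303 263.33731586]
 [323.41921241 222.01170499]]
[[473, 85, 29, 29, 584], [317, 159, 13, 45, 490], [480, 248, 36, 32, 628], [112, 295, 18, 60, 354], [503, 294, 32, 61, 814]]
t 10.4 pos [0.531  0.1611 0.2   ] F [ 0.5 -0.5 -0.4]
call 0 shift [4.  0.5 0. ] turn [-0.    -0.    -0.004]
```

View pics/w5.png

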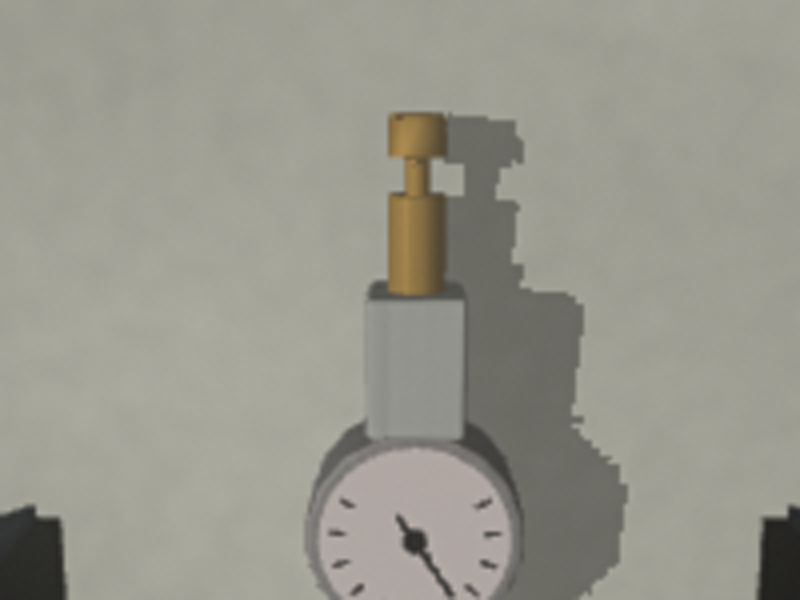

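The gauge is well aligned with the gripper, with the block top centred at (324,222), so I descend and grip it.

>>> drive_tool(
  moves=[
    [[3.5, 0.4, 40, 0, 0, 0], [3.5, 0.4, 90, 0, 0, 0], [3.5, 0.4, 140, 0, 0, 0], [3.5, 0.4, 165, 0, 0, 0], [3.5, 0.4, 173, 0, 0, 0]],
  ],
)

```text
time: 11.02
ee_pos: [0.5336, 0.161, 0.0254]
ee_rot: [3.138, 0.136, -0.005]
contact_force: [0.2, -0.1, -0.5]
gripper_width: 0.997
grip_force: 0.0
```

>>> drive_tool(
  moves=[
    [[0, 0, 0, 0, 0, 0], [0, 0, 0, 0, 0, 0], [0, 0, 0, 0, 0, 0], [0, 0, 0, 0, 0, 0], [0, 0, 0, 0, 0, 0]],
  ],
  gripper=18,
  grip_force=30,
)

```text
time: 11.65
ee_pos: [0.5346, 0.1613, 0.0273]
ee_rot: [-3.138, -0.136, -0.001]
contact_force: [-0.3, -0.5, -0.2]
gripper_width: 0.481
grip_force: 0.0
```

>>> drive_tool(
  moves=[
    [[0, 0, 0, 0, 0, 0], [0, 0, 0, 0, 0, 0], [0, 0, 0, 0, 0, 0], [0, 0, 0, 0, 0, 0], [0, 0, 0, 0, 0, 0]],
  ],
)

```text
time: 12.28
ee_pos: [0.5345, 0.1612, 0.0269]
ee_rot: [3.139, 0.136, 0.0]
contact_force: [1.1, 0.2, -0.0]
gripper_width: 0.26
grip_force: 30.0
```

>>> drive_tool(
  moves=[
    [[0, 0, -20, 0, 0, 0], [0, 0, -60, 0, 0, 0], [0, 0, -100, 0, 0, 0], [0, 0, -135, 0, 0, 0], [0, 0, -140, 0, 0, 0]],
  ],
)

```text
time: 12.9
ee_pos: [0.5357, 0.1617, 0.169]
ee_rot: [-3.137, -0.136, -0.008]
contact_force: [-0.2, 0.3, -2.2]
gripper_width: 0.26
grip_force: 30.0
```

```bash
python3 -c "
from h import *
print(manip.state()['gripper_width'])
plan((.4128,-.2556,.167),.281,3)"
```

```text
0.2600107343970789
t 12.9 pos [0.5357 0.1617 0.169 ] F [-0.2  0.3 -2.2]
call 0 shift [-52.9 135.    0.3] turn [-0.    -0.002 -0.065]
call 1 shift [-61.5 131.3   0.4] turn [-0.    -0.002 -0.065]
call 2 shift [-69.9 127.1   0.5] turn [-0.    -0.002 -0.065]
```

>>> drive_tool(
  moves=[
    [[-10, 27, 0, 0, 0, -0.013], [-21, 54, 0, 0, 0, -0.026], [-32, 81, 0, 0, 0, -0.039], [-42, 108, 0, 0, 0, -0.052], [-53, 135, 0, 0, 0, -0.065]],
  ],
)

```text
time: 13.52
ee_pos: [0.492, 0.0213, 0.1649]
ee_rot: [-3.132, -0.239, 0.006]
contact_force: [0.7, -0.1, -1.9]
gripper_width: 0.262
grip_force: 30.0
```

>>> drive_tool(
  moves=[
    [[-12, 26, 0, 0, 0, -0.013], [-25, 52, 0, 0, 0, -0.026], [-37, 79, 0, 0, 0, -0.039], [-49, 105, 0, 0, 0, -0.052], [-61.5, 131, 0, 0, 0, -0.065]],
  ],
)

```text
time: 14.15
ee_pos: [0.451, -0.1172, 0.165]
ee_rot: [-3.122, -0.34, 0.005]
contact_force: [-0.2, -0.2, -1.7]
gripper_width: 0.262
grip_force: 30.0
```

>>> drive_tool(
  moves=[
    [[-17, 32, 0, 0, 0, -0.015], [-35, 64, 0, 0, 0, -0.03], [-53, 96, 0, 0, 0, -0.05], [-70, 127, 0, 0, 0, -0.065], [-70, 127, 0, 0, 0, -0.065]],
  ],
)

```text
time: 14.78
ee_pos: [0.41, -0.2569, 0.1651]
ee_rot: [-3.109, -0.436, 0.004]
contact_force: [1.0, -0.0, -2.4]
gripper_width: 0.259
grip_force: 30.0
```

```bash
python3 -c "
from h import *
plan((.4128,-.2556,.092),.281,1)"
```

```text
t 14.775 pos [ 0.41   -0.2569  0.1651] F [ 1.  -0.  -2.4]
call 0 shift [ 3.2 -0.3 73.1] turn [-0.002  0.002 -0.003]
```

>>> drive_tool(
  moves=[
    [[2, 0, 30, 0, 0, 0], [2, 0, 60, 0, 0, 0], [2, 0, 73, 0, 0, 0], [2, 0, 73, 0, 0, 0], [2, 0, 73, 0, 0, 0]],
  ],
)

```text
time: 15.4
ee_pos: [0.414, -0.2553, 0.0946]
ee_rot: [3.11, 0.441, 0.002]
contact_force: [-0.3, -0.3, -0.6]
gripper_width: 0.265
grip_force: 30.0
```

>>> drive_tool(
  moves=[
    [[0, 0, 0, 0, 0, 0], [0, 0, 0, 0, 0, 0], [0, 0, 0, 0, 0, 0], [0, 0, 0, 0, 0, 0], [0, 0, 0, 0, 0, 0]],
  ],
)

```text
time: 16.02
ee_pos: [0.4133, -0.2552, 0.0939]
ee_rot: [-3.11, -0.441, -0.0]
contact_force: [0.6, -0.3, -2.4]
gripper_width: 0.261
grip_force: 30.0
```

```bash
python3 -c "
from h import *
import pickle
for n in ('wrist','side'):
    c=optics.get_image(n);pickle.dump(c,open(n+'6.pkl','wb'))
    if n=='wrist':a=crop(c,220,130,200,150,4)
    else: b=crop(c,280,250,100,75,8)
cv2.imwrite('pics/w6.png',np.hstack([cv2.resize(a,(400,300)),cv2.resize(b,(400,300))]))
plan((.4128,-.2556,.092),.281,1)"
```

```text
t 16.125 pos [ 0.4133 -0.2552  0.0939] F [-0.4  0.7 -2. ]
call 0 shift [-0.6  0.3  1.9] turn [-0.    -0.     0.001]
```

View pics/w6.png

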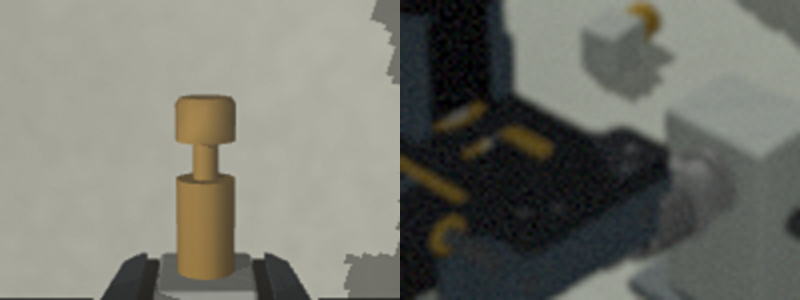

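The wrist view shows the plug straight in the grip, with the coupler just above the crop; the gripper hides the plug in the side view. I'll compare the plug and spigot axes numerically in the full frame.

```bash
python3 -c "
from h import *
import pickle
c=pickle.load(open('wrist6.pkl','rb'));im=c['img'];hsv=cv2.cvtColor(im,cv2.COLOR_BGR2HSV)
m=cv2.inRange(hsv,(10,100,60),(30,255,255));m[:, :280]=0;m[:,360:]=0;m[275:]=0
ys,xs=np.where(m>0);print('brass rows',ys.min(),ys.max())
u=np.array([np.cos(.281),np.sin(.281)]);n=np.array([-u[1],u[0]]);p0=np.array(manip.state()['ee_pos'])[:2]
f=lambda p:(((p[:2]-p0)@u*1000).round(1),((p[:2]-p0)@n*1000).round(2))
for y in range(ys.min()+2,ys.max()-2,6):
    r=xs[ys==y];print(y,r.min(),r.max(),f(plane(c,((r.min()+r.max())/2,y),.08)),end=' ; ')
g=cv2.GaussianBlur(cv2.cvtColor(im,cv2.COLOR_BGR2GRAY),(3,3),0).astype(int)
print();mp=proj(c,[(.4935,-.2323,.09),(.512,-.227,.08)]);print(mp)
x0=int(mp[0][0])
for y in range(int(mp[1][1])-10,int(mp[0][1])+8,4):
    d=np.abs(np.diff(g[y]));l=x0-40+d[x0-40:x0-8].argmax();r=x0+8+d[x0+8:x0+40].argmax();print(y,l,r,f(plane(c,((l+r)/2+.5,y),.08)),end=' ; ')
print();print('tip',f(plane(c,(322,ys.min()),.085)),'col',g[int(mp[0][1])-20:int(mp[0][1])+15,x0].tolist(),int(mp[0][1])-20)
"
```

```text
brass rows 179 269
181 308 333 (np.float64(57.4), np.float64(1.46)) ; 187 308 334 (np.float64(54.6), np.float64(1.22)) ; 193 308 334 (np.float64(51.8), np.float64(1.22)) ; 199 308 335 (np.float64(49.0), np.float64(0.99)) ; 205 317 327 (np.float64(46.1), np.float64(0.75)) ; 211 317 327 (np.float64(43.3), np.float64(0.75)) ; 217 315 328 (np.float64(40.3), np.float64(0.98)) ; 223 309 335 (np.float64(37.4), np.float64(0.74)) ; 229 309 335 (np.float64(34.4), np.float64(0.74)) ; 235 309 335 (np.float64(31.5), np.float64(0.74)) ; 241 309 335 (np.float64(28.4), np.float64(0.74)) ; 247 309 335 (np.float64(25.4), np.float64(0.74)) ; 253 309 335 (np.float64(22.3), np.float64(0.73)) ; 259 309 336 (np.float64(19.2), np.float64(0.48)) ; 265 309 335 (np.float64(16.1), np.float64(0.73)) ; 
[[324.45839579 120.84652361]
 [324.52133627  75.92015372]]
65 285 362 (np.float64(107.0), np.float64(-0.07)) ; 69 285 361 (np.float64(105.4), np.float64(0.14)) ; 73 286 360 (np.float64(103.8), np.float64(0.14)) ; 77 308 360 (np.float64(102.2), np.float64(-4.63)) ; 81 288 358 (np.float64(100.6), np.float64(0.13)) ; 85 291 356 (np.float64(99.0), np.float64(-0.09)) ; 89 296 350 (np.float64(97.4), np.float64(0.13)) ; 93 296 350 (np.float64(95.7), np.float64(0.13)) ; 97 297 350 (np.float64(94.1), np.float64(-0.1)) ; 101 297 350 (np.float64(92.4), np.float64(-0.1)) ; 105 297 350 (np.float64(90.8), np.float64(-0.1)) ; 109 297 350 (np.float64(89.1), np.float64(-0.11)) ; 113 297 350 (np.float64(87.4), np.float64(-0.11)) ; 117 297 350 (np.float64(85.7), np.float64(-0.11)) ; 121 297 350 (np.float64(84.0), np.float64(-0.12)) ; 125 298 341 (np.float64(82.3), np.float64(1.67)) ; 
tip (np.float64(58.8), np.float64(0.75)) col [129, 130, 130, 130, 130, 130, 130, 130, 130, 130, 130, 130, 130, 130, 130, 131, 131, 131, 131, 131, 131, 126, 110, 91, 87, 110, 147, 168, 171, 171, 171, 171, 172, 172, 172] 100
```

The plug sits about 0.9 mm left of the spigot axis and 1.9 mm high. I'll correct that, then advance.

>>> drive_tool(
  moves=[
    [[0, 0.9, 1.9, 0, 0, 0.005], [5, 0.9, 1.9, 0, 0, 0.01], [10, 0.9, 1.9, 0, 0, 0.01], [15, 0.9, 1.9, 0, 0, 0.01], [18, 0.9, 1.9, 0, 0, 0.01]],
  ],
)

```text
time: 16.75
ee_pos: [0.4313, -0.2509, 0.092]
ee_rot: [3.113, 0.426, 0.0]
contact_force: [-0.5, 0.2, -1.3]
gripper_width: 0.266
grip_force: 30.0
```

>>> drive_tool(
  moves=[
    [[0, 0, 0, 0, 0, 0], [0, 0, 0, 0, 0, 0], [0, 0, 0, 0, 0, 0], [0, 0, 0, 0, 0, 0], [0, 0, 0, 0, 0, 0]],
  ],
)

```text
time: 17.38
ee_pos: [0.4308, -0.251, 0.092]
ee_rot: [-3.113, -0.425, -0.0]
contact_force: [0.3, -0.5, -1.8]
gripper_width: 0.261
grip_force: 30.0
```

```bash
cat >> h.py <<'E'
def status():
    s=manip.state();u=np.array([np.cos(.281),np.sin(.281),0]);n=np.array([-u[1],u[0],0]);p=np.array(s["ee_pos"]);F=np.array(s["contact_force"])
    print("t",s["time"],"tip depth",((p-[.4935,-.2323,0])@u*1000+59).round(1),"lat",((p-[.4935,-.2323,0])@n*1000).round(2),"z",p[2].round(4),"F ax/lat/z",(F@u).round(1),(F@n).round(1),F[2].round(1),"w",s["gripper_width"])
E
python3 -c "
from h import *
status()
c=optics.get_image('wrist');im=c['img'];hsv=cv2.cvtColor(im,cv2.COLOR_BGR2HSV)
m=cv2.inRange(hsv,(10,100,60),(30,255,255));m[:, :280]=0;m[:,360:]=0;m[275:]=0
ys,xs=np.where(m>0);print('brass rows',ys.min(),ys.max())
for y in range(ys.min()+2,ys.max(),12):print(y,(xs[ys==y].min()+xs[ys==y].max())/2,end=' ')
g=cv2.GaussianBlur(cv2.cvtColor(im,cv2.COLOR_BGR2GRAY),(3,3),0).astype(int)
for y in range(100,170,6):
    d=np.abs(np.diff(g[y]));l=280+d[280:316].argmax();r=330+d[330:366].argmax();print('|',y,l,r,(l+r)/2+.5,end=' ')
"
```

```text
t 17.375 tip depth -6.5 lat -0.62 z 0.092 F ax/lat/z 0.2 -0.6 -1.8 w 0.26061767716028555
brass rows 179 269
181 321.5 193 321.5 205 322.0 217 321.5 229 322.0 241 322.0 253 322.0 265 322.0 | 100 281 356 319.0 | 106 283 356 320.0 | 112 282 356 319.5 | 118 283 356 320.0 | 124 304 352 328.5 | 130 288 346 317.5 | 136 293 346 320.0 | 142 293 346 320.0 | 148 294 346 320.5 | 154 294 346 320.5 | 160 294 346 320.5 | 166 295 345 320.5
```

>>> drive_tool(
  moves=[
    [[3, -0.4, 0, 0, 0, 0], [6, -0.4, 0, 0, 0, 0], [9, -0.4, 0, 0, 0, 0], [11, -0.4, 0, 0, 0, 0], [13, -0.4, 0, 0, 0, 0]],
  ],
)

```text
time: 18.05
ee_pos: [0.4434, -0.2471, 0.092]
ee_rot: [-3.112, -0.426, 0.0]
contact_force: [-0.2, 0.5, -2.0]
gripper_width: 0.262
grip_force: 30.0
```

>>> drive_tool(
  moves=[
    [[1, 0, 0, 0, 0, 0], [2, 0, 0, 0, 0, 0], [3, 0, 0, 0, 0, 0], [4, 0, 0, 0, 0, 0], [4, 0, 0, 0, 0, 0]],
  ],
)

```text
time: 18.68
ee_pos: [0.4472, -0.2461, 0.092]
ee_rot: [-3.113, -0.426, -0.0]
contact_force: [-0.6, -1.4, -1.6]
gripper_width: 0.261
grip_force: 30.0
```

```bash
python3 -c "
from h import *
status()"
```

```text
t 18.675 tip depth 10.7 lat -0.4 z 0.092 F ax/lat/z -1.0 -1.2 -1.6 w 0.2614258180573606
```

>>> drive_tool(
  moves=[
    [[1.2, 0, 0, 0, 0, 0], [2.4, 0, 0, 0, 0, 0], [3.6, 0, 0, 0, 0, 0], [4.8, 0, 0, 0, 0, 0], [6, 0, 0, 0, 0, 0]],
  ],
)

```text
time: 19.3
ee_pos: [0.4508, -0.2449, 0.0919]
ee_rot: [-3.112, -0.427, 0.007]
contact_force: [-7.0, -3.7, 1.8]
gripper_width: 0.262
grip_force: 30.0
```

>>> drive_tool(
  moves=[
    [[1, 0, 0, 0, 0, 0], [2, 0, 0, 0, 0, 0], [3, 0, 0, 0, 0, 0], [4, 0, 0, 0, 0, 0], [5, 0, 0, 0, 0, 0]],
  ],
)

```text
time: 19.92
ee_pos: [0.4553, -0.2436, 0.0919]
ee_rot: [-3.112, -0.427, 0.008]
contact_force: [-7.9, -3.4, 1.9]
gripper_width: 0.262
grip_force: 30.0
```

```bash
python3 -c "
from h import *
status()"
```

```text
t 19.925 tip depth 19.1 lat -0.22 z 0.0919 F ax/lat/z -8.5 -1.0 1.9 w 0.2621480777531625
```

>>> drive_tool(
  moves=[
    [[1, 0, 0, 0, 0, 0], [2, 0, 0, 0, 0, 0], [3, 0, 0, 0, 0, 0], [4, 0, 0, 0, 0, 0], [5, 0, 0, 0, 0, 0]],
  ],
)

```text
time: 20.55
ee_pos: [0.4589, -0.2422, 0.0917]
ee_rot: [-3.111, -0.428, 0.012]
contact_force: [-11.3, -4.2, 4.0]
gripper_width: 0.257
grip_force: 30.0
```

>>> drive_tool(
  moves=[
    [[0.6, 0, 0, 0, 0, 0], [1.2, 0, 0, 0, 0, 0], [1.8, 0, 0, 0, 0, 0], [2.4, 0, 0, 0, 0, 0], [3, 0, 0, 0, 0, 0]],
  ],
)

```text
time: 21.18
ee_pos: [0.4616, -0.2415, 0.0917]
ee_rot: [-3.111, -0.428, 0.013]
contact_force: [-10.7, -4.8, 3.3]
gripper_width: 0.259
grip_force: 30.0
```

```bash
python3 -c "
from h import *
import pickle
status()
c=optics.get_image('wrist');cv2.imwrite('pics/w7.png',crop(c,220,80,200,200,3))"
```

```text
t 21.175 tip depth 25.8 lat 0.06 z 0.0917 F ax/lat/z -11.6 -1.6 3.3 w 0.2591179758432212
```

View pics/w7.png

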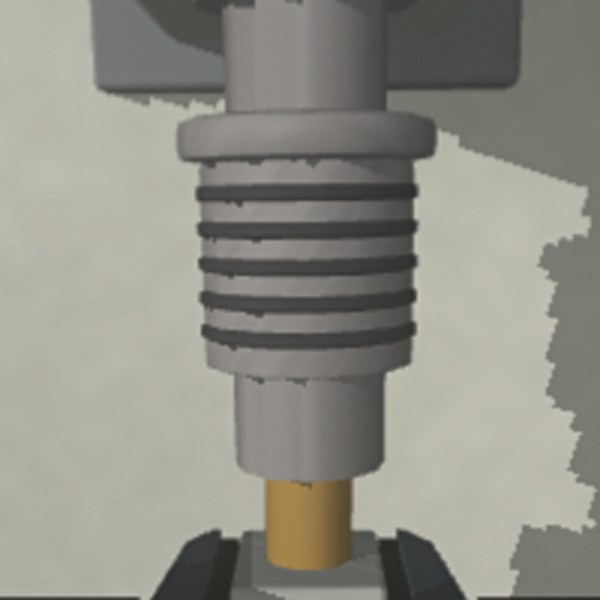

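The plug is straight in the bore with about 14 mm still showing, and the sleeve is still back. I'll continue in small steps.

>>> drive_tool(
  moves=[
    [[0.5, 0, 0, 0, 0, 0], [1, 0, 0, 0, 0, 0], [1.5, 0, 0, 0, 0, 0], [2, 0, 0, 0, 0, 0], [2.5, 0, 0, 0, 0, 0]],
  ],
)

```text
time: 21.85
ee_pos: [0.4638, -0.2408, 0.0917]
ee_rot: [-3.111, -0.428, 0.013]
contact_force: [-11.8, -5.4, 3.7]
gripper_width: 0.262
grip_force: 30.0
```

```bash
cat >> h.py <<'E'
def widths():
    c=optics.get_image('wrist');g=cv2.GaussianBlur(cv2.cvtColor(c['img'],cv2.COLOR_BGR2GRAY),(3,3),0).astype(int);o=[]
    for y in range(190,262,4):
        d=np.abs(np.diff(g[y]));l=280+d[280:316].argmax();r=332+d[332:362].argmax();o.append((y,int(r-l)))
    print(o)
E
python3 -c "
from h import *
status();widths()"
```

```text
t 21.85 tip depth 28.1 lat 0.07 z 0.0917 F ax/lat/z -12.8 -2.0 3.7 w 0.26218978742311794
[(190, 69), (194, 72), (198, 69), (202, 68), (206, 68), (210, 50), (214, 50), (218, 50), (222, 50), (226, 50), (230, 49), (234, 49), (238, 49), (242, 44), (246, 30), (250, 30), (254, 29), (258, 58)]
```

Depth is 28 mm and force about 13 N. The sleeve is still back, with its front edge at row 208 and the mouth at row 243.

>>> drive_tool(
  moves=[
    [[0.4, 0, 0, 0, 0, 0], [0.8, 0, 0, 0, 0, 0], [1.2, 0, 0, 0, 0, 0], [1.6, 0, 0, 0, 0, 0], [2, 0, 0, 0, 0, 0]],
  ],
)

```text
time: 22.52
ee_pos: [0.467, -0.2398, 0.0916]
ee_rot: [-3.111, -0.426, 0.009]
contact_force: [-6.3, -2.1, 2.1]
gripper_width: 0.266
grip_force: 30.0
```

```bash
python3 -c "
from h import *
status();widths()"
```

```text
t 22.525 tip depth 31.5 lat 0.14 z 0.0916 F ax/lat/z -6.6 -0.3 2.1 w 0.26596163366805414
[(190, 69), (194, 70), (198, 70), (202, 68), (206, 70), (210, 68), (214, 69), (218, 70), (222, 67), (226, 67), (230, 62), (234, 49), (238, 49), (242, 49), (246, 48), (250, 36), (254, 29), (258, 58)]
```

The force dropped and the sleeve is forward (front edge now at row 231), so the plug is locked. Now release and retreat upward.

>>> drive_tool(
  moves=[
    [[0, 0, 0, 0, 0, 0], [0, 0, 0, 0, 0, 0], [0, 0, 0, 0, 0, 0], [0, 0, 0, 0, 0, 0], [0, 0, 0, 0, 0, 0]],
  ],
  gripper=70,
)

```text
time: 23.2
ee_pos: [0.4699, -0.2397, 0.0921]
ee_rot: [-3.113, -0.426, -0.0]
contact_force: [1.0, -1.3, 0.0]
gripper_width: 0.756
grip_force: 0.0
```

>>> drive_tool(
  moves=[
    [[0, 0, -10, 0, 0, 0], [0, 0, -30, 0, 0, 0], [0, 0, -65, 0, 0, 0], [0, 0, -105, 0, 0, 0], [0, 0, -140, 0, 0, 0]],
  ],
)

```text
time: 23.82
ee_pos: [0.4699, -0.2399, 0.2343]
ee_rot: [3.112, 0.425, 0.002]
contact_force: [0.5, -0.5, -0.3]
gripper_width: 0.765
grip_force: 0.0
```

>>> drive_tool(
  moves=[
    [[-20, 0, 0, 0, 0, 0], [-40, 0, 0, 0, 0, 0], [-60, 0, 0, 0, 0, 0], [-60, 0, 0, 0, 0, 0], [-60, 0, 0, 0, 0, 0]],
  ],
)

```text
time: 24.45
ee_pos: [0.4119, -0.256, 0.2318]
ee_rot: [-3.112, -0.424, -0.0]
contact_force: [0.7, -0.2, -0.5]
gripper_width: 0.769
grip_force: 0.0
```

```bash
python3 -c "
from h import *
status()
c=optics.get_image('wrist');cv2.imwrite('pics/w8.png',c['img'])"
```

```text
t 24.45 tip depth -25.9 lat -0.17 z 0.2318 F ax/lat/z 0.6 -0.4 -0.5 w 0.7693234532946037
```

View pics/w8.png

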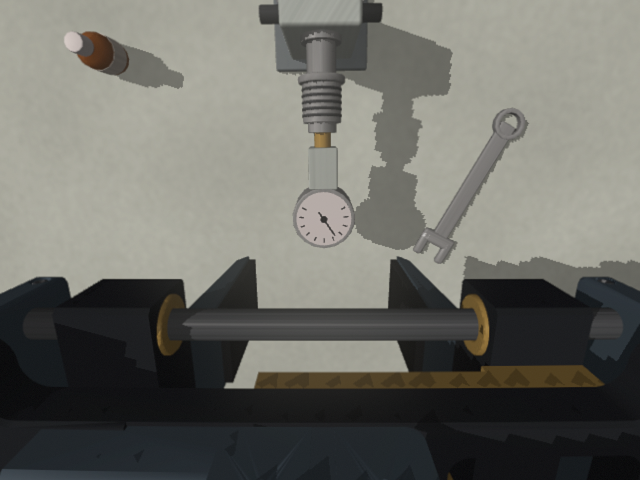

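The gauge hangs straight in the coupler (dial at (324,218), plug entering at (322,135)). The sleeve is forward and the arm is clear, so I'll hand in.

```bash
python3 -c "
from plant import manip
print(manip.hand_in())"
```

```text
the job is handed in; nothing more can be done
None
```

The gauge's plug is locked in the coupler with the sleeve forward, the gauge is released, the arm is clear and the job is handed in; no pass/fail verdict came back.

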